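Hold a spread circlip at its groove on a bolted-down axle stub

TASK

First slide the nest's bolt fully home into its keeper, so that the hub cannot lift. Then take the orange circlip pliers by both handles, squeeze them to their stop so that the ring on their tips is fully spread, and lower it level and gently over the upright axle until it rests on the bearing face at the groove, without letting it snap shut on the way. Finish while still holding it there, fully spread, so that its fit can be checked before it is released; leave the flux bottle, the solder spool and the side cutters where they are.

Things in the scene. Friction and masses are not known exactly. Their poses are not given: they have to be found in the camera images.
- bolt_knob (a point): Centre of the black upright knob of the slide bolt, 56 mm above the bench: a 14 mm thick round grip from 38 to 74 mm high, standing up through the slot of the dark steel barrel (barrel top 35 mm high). It moves along the nest's +x.
- bolt (a joint): How far the bolt is slid along the nest's +x, m: 0 drawn right back, 0.046 at its stop, home in the keeper, across the hub's tongue. It resists with about 2.5 N of friction and stays where it is left.
- nest: Grey base plate fixed on the bench, 116 x 138 x 10 mm, with low steel rails; a 36 mm wide tab towards -x carries the barrel. Origin under the axle, on the bench; z up. It reaches x -58 (tab -91) to +58, y -78 to +60 mm. The bolt line is at y = -62 mm, the knob at x = -68 mm (drawn) to -22 mm (home).
- hub: Blue hub of about 0.85 kg, loose in the nest: 84 mm square foot 10 mm thick with a tongue under the bolt, 73 mm round housing, bearing and axle. Origin at the centre of its underside, under the axle, 10 mm above the bench; axes as the nest's.
- groove (a point): On the axle's axis, level with the bearing face (50 mm above the bench), where the 4.5 mm wide groove begins. The axle is 36 mm thick; the flat bearing face round it is 65 mm across.
- axle_end (a point): Centre of the axle's upper end, 84 mm above the bench. The last 5 mm are chamfered to 29 mm diameter.
- pliers: Circlip pliers lying flat on the bench, tips bent down, about 0.18 kg. Origin under the rivet, level with the underside of the handles; +x points to the ring, -x along the handles, z up. Mirror-symmetric. Rivet and jaws lie 8 to 18 mm above the underside, up to 21 mm either side.
- handles (a point): Place to grip, midway between the two orange handles, half-way up, 75 mm behind the rivet. Each handle is 9 mm thick, 22 mm high, 73 mm long (38 to 111 mm behind the rivet). Over both: 50 mm relaxed, 26 mm or a little less when squeezed to the stop, then parallel. As they close between stiff fingers the tool creeps forward (to the ring) by 1 to 4 mm.
- ring (a point): Centre of the spread ring at the level of its underside: on the pliers' midline, 91 mm ahead of the rivet, 166 mm ahead of point handles and 10 mm lower. The black ring is 3 mm thick and already sits on the tips, gap towards the rivet, nothing below it. Inside diameter 33 mm relaxed, 42 mm spread; outside 52 mm spread.
- squeeze (a joint): Angle by which each handle is squeezed, rad: 0 relaxed (a spring holds it there), 0.162 at the stop screw, ring fully spread; a hard grip bends it up to 0.02 farther. Full squeeze takes about 10 N at the place to grip.
- flux_bottle: Bystander: small brown bottle with black cap, 34 mm thick, 72 mm high. Origin at the centre of its underside.
- solder_spool: Bystander: white spool of solder standing on its flange, 59 mm across, 40 mm high. Origin at the centre of its underside.
- side_cutters: Bystander: side cutters with red handles lying flat, 163 x 47 x 15 mm, long axis along its y. Origin at the centre of its underside.
Not all that is in view belongs to the job. There is more than one size of the hub; the job needs the larger.

How it is judged:
On the way, in this order (a step that is already met when the one before it is completed fails the run):
1. the bolt is home in its keeper (value of joint bolt above 0.04 m), for 0.2 s.
2. the pliers are lifted in the fingers, with the ring fully spread, above the axle's end (value of joint squeeze above 0.147 rad and height (world z) of ring above 0.088 m and contact force between the fingers and pliers above 5 N), for 0.2 s.
At the end, for the whole second after the job is handed in: The bolt is within 6 mm of its stop, the hub seated. The fingers hold the pliers, squeezed to within 0.015 rad of the stop; the ring's centre is within 5 mm of the axle's axis, its underside from 1.5 mm below to 3 mm above the bearing face, tilted under 0.08 rad (value of joint bolt above 0.04 m and z of hub in the frame of nest below 0.013 m and value of joint squeeze above 0.147 rad and contact force between the fingers and pliers above 5 N and z of ring in the frame of groove between -0.0015 and 0.003 m and horizontal distance between ring and groove below 0.005 m and angle between the z axis of pliers and the z axis of hub, either way round below 0.08 rad); the arm keeps its last pose, push and grip.
It fails at once if a bystander is moved by more than 30 mm (distance of any of flux_bottle, solder_spool, side_cutters from where it was at the start of the episode above 0.03 m).
It fails at once if the ring is let go shut round the axle (value of joint squeeze below 0.1 rad and horizontal distance between ring and groove below 0.012 m and height (world z) of ring below 0.082 m).
It fails at once if the ring is forced onto the axle or the bearing (over 45 N) (contact force between pliers and hub above 45 N).
It also fails if it takes over 61 s, if anything falls off the work surface, if the arm or the gripper's body presses on something with over 40 N, if the wrist force passes 120 N, or if a joint passes its speed limit or range.

ROBOT

A 6-joint arm with a two-finger parallel gripper is mounted at the origin on a cart in front of the work surface, level with it; the furniture and walls round the work are solid. World frame = base frame: x ahead of the robot, y to its left, z up, the work surface at z = 0. Lengths are in m, angles in rad, forces in N, time in s.
With the tool pointing down it reaches from about 0.375 to 0.925 m from the base axis. Payload 5.7 kg.
Tool frame: the origin (TCP) lies at the very end of the fingers, on their centre line; the grasp point (between the pads) lies 19 mm behind it (arm.pinch_z is the z of the grasp point in the tool frame, in m); z points along the fingers, y is the line along which they close (so a half turn about z gives the same grasp; the last joint's range is limited). The gripper opens to 88 mm and grips with 3 to 60 N. Pads are 20 mm wide; open, the fingers measure 115 mm over their backs; the gripper's body (75 mm by 178 mm) begins 61 mm behind the grasp point.
Start: joints at [1.111, 0.359, 1.51, -0, 1.272, -0.115], TCP at [0.203, 0.565, 0.223] pointing down, gripper open.
Joint ranges: [-2.97, 2.97], [-1.01, 2.36], [0.21, 2.38], [-0.96, 4.11], [0.2, 2.71], [-2.98, 2.98]. Speed limits (rad/s): [2.39, 2.39, 3.14, 3.14, 3.14, 3.14].

INTERFACE

Orientations are given as a unit quaternion [w, x, y, z].
In Python, from plant import arm gives the robot as it stands.
- The arm moves only by the tool servo_tool, never from a script. Its argument "rows" is a list that holds one entry, the list of rows, each a list of 7 numbers: the shift along the tool's x, y, z in mm, then the turn, a rotation vector about the tool's x, y, z in rad, then the closure, from -1 (fully open) to 1 (shut). A call has 1 to 5 rows; each row is the pose to reach, as a shift and turn from the pose commanded when the call began, along the tool's axes at that moment; what a row does not reach only later rows make up. A row lasts 1/10 s, in which the tool goes at most 50 mm and 8.59 degrees, less where a joint would pass 70% of its speed; a pose out of reach is approached as far as the arm can. A call with a gripper value outside its range is refused whole. The fingers move at their own pace and stop on an object; the grip force is fixed at half the most. Time passes only in rows, so rows that repeat a pose let the fingers close. It gives the time, the measured TCP pose, the force, the opening and the grip force at its end, in the units of the state.
- arm.get_state(): the state, without advancing time (a new reading comes with each control period).
- arm.get_image(name): name is "side" or "top" or "wrist"; returns (picture, depth): 400x640x3 uint8, red, green, blue; 400x640 float32, m along the optical axis (not along the pixel's ray), 0 where there is no reading.
- arm.camera_params(name): a dict with "intrinsics" (3x3 intrinsics, pixels), "origin" and "orientation" of the camera in the world; the wrist camera has in their place "mount" (4x4, takes a point from camera to tool coordinates, whose origin is the TCP and whose axes are the flange's). Camera axes: x right, y up, looking along -z (the intrinsics and any distortion apply to the point x, -y, -z); pixel columns grow to the right and rows downward; lengths in m; the calibration is good to about 2 mm. A picture is of the moment at which its call begins: read the wrist's pose just before it. camera_params takes no time and is no camera call.
- arm.sign_off(): hands the job in; it is judged then, once.
The state is a dict: "clock": time; "q": joint angles; "qvel": joint speeds; "joint_torque": joint torques, N m; "ee_pos": TCP position; "ee_rot": TCP orientation; "contact_force": force on the tool from outside, world axes, zero at the start; "ft_torque": the same for the moment, N m; "grip_width": finger opening in m; "grip_force": force on a finger pad.
Only numpy, scipy, OpenCV 4.12 (cv2) and the standard library are available. Lean on these libraries where they do the work, as an engineer would, in place of code of your own. Each camera call takes 0.05 s, during which the arm holds its last target. There are 200 camera calls.

## Working session

There is one attempt and no reset: what is moved stays moved. The work goes in short steps, Python scripts to look and compute and a tool call to move; the robot and the scene stay as the last step left them, time stands still between calls to the robot, and variables do not carry over. Pictures are saved under pics/ and viewed, at most 10 in all, crops included, and the job is handed in when it is done.

Besides the shell and the picture viewer there is one more tool, called after "Call:" by a JSON object that holds its "method" and its "body". servo_tool: Moves the arm, as the interface text tells. Its arguments: {"type":"object","properties":{"rows":{"type":"array"}},"required":["rows"]}

```bash
mkdir -p pics; cat > h.py <<'E'
import numpy as np, cv2
from scipy.spatial.transform import Rotation as R
from plant import arm
def q2R(q): return R.from_quat([q[1],q[2],q[3],q[0]]).as_matrix()
def cam(n,st=None):
    p=arm.camera_params(n); K=np.array(p["intrinsics"])
    if "mount" in p:
        M=np.array(p["mount"]); Rt=q2R(st["ee_rot"])
        return K,np.array(st["ee_pos"])+Rt@M[:3,3],Rt@M[:3,:3],p
    return K,np.array(p["origin"]),q2R(p["orientation"]) if np.size(p["orientation"])==4 else np.array(p["orientation"]),p
def ray(c,u,v):
    K,o,Rm,_=c
    d=np.array([(u-K[0,2])/K[0,0],-(v-K[1,2])/K[1,1],-1.]); return o,Rm@d
def onz(c,u,v,z):
    o,d=ray(c,u,v); return o+d*(z-o[2])/d[2]
def pt(c,dep,u,v):
    o,d=ray(c,u,v); return o+d*dep[int(v),int(u)]
def proj(c,P):
    K,o,Rm,_=c; x=Rm.T@(np.array(P)-o); return K[0,0]*x[0]/-x[2]+K[0,2],K[1,1]*-x[1]/-x[2]+K[1,2]
def save(n,im): cv2.imwrite("pics/"+n,im[:,:,::-1])
def tri(r1,r2):
    (o1,d1),(o2,d2)=r1,r2; A=np.stack([d1,-d2],1); t=np.linalg.lstsq(A,o2-o1,rcond=None)[0]
    a,b=o1+d1*t[0],o2+d2*t[1]; return (a+b)/2,np.linalg.norm(a-b)
E
python3 - <<'E'
from h import *
st=arm.get_state(); print(st, arm.pinch_z)
for n in ["side","top","wrist"]:
    im,d=arm.get_image(n); save(n+"0.png",im); np.savez("pics/%s0.npz"%n,im=im,d=d); print(n,arm.camera_params(n))
a=np.vstack([cv2.imread("pics/%s0.png"%n) for n in ["top","side"]]); cv2.imwrite("pics/both.png",cv2.resize(a,(480,600),interpolation=cv2.INTER_AREA))
E
```

```text
{'clock': 0.0, 'q': array([ 1.11090572e+00,  3.59487128e-01,  1.51142691e+00, -9.59161292e-06,
        1.27249596e+00, -1.15086395e-01]), 'qvel': array([ 5.14033965e-04,  9.23031333e-07,  2.13083353e-04,  7.43780148e-04,
       -5.37673892e-04, -2.66575729e-04]), 'joint_torque': array([-3.84054983e-04, -5.15385711e+01, -2.70721704e+01,  6.74639759e-02,
        3.52973363e-02, -3.01699374e-04]), 'ee_pos': array([0.20250225, 0.56406204, 0.22182234]), 'ee_rot': array([-2.53253801e-04,  1.71547874e-01,  9.85175366e-01, -8.72676332e-04]), 'contact_force': array([-0.5839349 , -0.52128637, -0.50227334]), 'ft_torque': array([-0.0270078 , -0.00480699,  0.03164504]), 'grip_force': 0.0, 'grip_width': 0.08806177209930081} -0.0187
side {'intrinsics': array([[495.02414674,   0.        , 312.85594604],
       [  0.        , 495.02414674, 189.02378535],
       [  0.        ,   0.        ,   1.        ]]), 'origin': array([ 0.04155451, -0.6604242 ,  0.71679578]), 'orientation': array([ 0.84640665,  0.4848868 , -0.10544491, -0.19329236])}
top {'intrinsics': array([[366.04232797,   0.        , 320.13451286],
       [  0.        , 366.04232797, 200.86593541],
       [  0.        ,   0.        ,   1.        ]]), 'origin': array([0.31435964, 0.28889204, 1.03275334]), 'orientation': array([ 0.73397747,  0.08097443, -0.07139168, -0.67053967])}
wrist {'intrinsics': array([[318.50728093,   0.        , 318.7072246 ],
       [  0.        , 318.50728093, 198.18439162],
       [  0.        ,   0.        ,   1.        ]]), 'mount': array([[-8.15255659e-04,  9.65714089e-01,  2.59606689e-01,
         7.24934099e-02],
       [ 9.99999475e-01,  9.48540309e-04, -3.88139113e-04,
         3.75426690e-04],
       [-6.21078818e-04,  2.59606236e-01, -9.65714356e-01,
        -1.62663990e-01],
       [ 0.00000000e+00,  0.00000000e+00,  0.00000000e+00,
         1.00000000e+00]])}
```

View pics/top0.png

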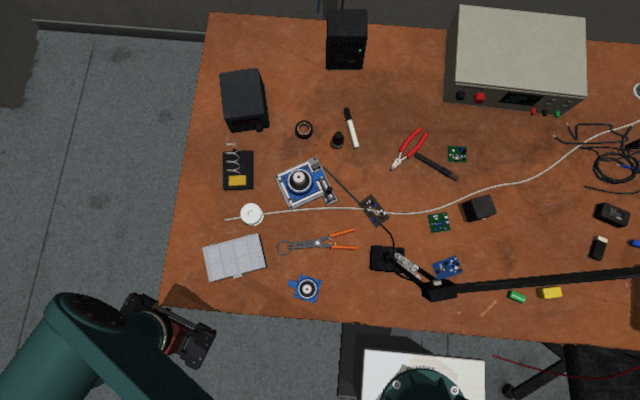

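View pics/side0.png

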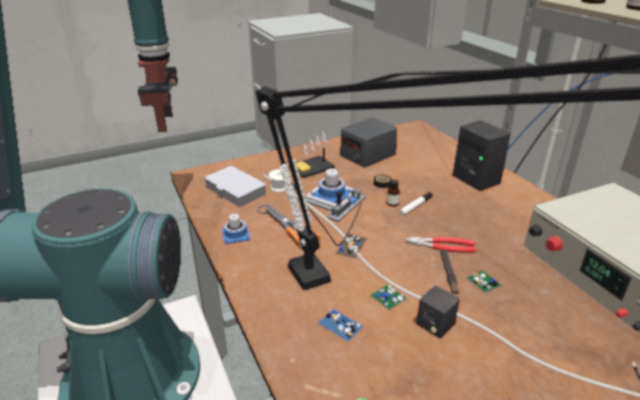

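Top view shows the big hub in its nest at (303,180), the decoy small hub at (305,288), and the pliers at (318,242) with their handles at the right. The flux bottle is at (337,140), the spool at (252,214), the cutters at (410,150), and the lamp base at (388,258).

```bash
python3 - <<'E'
from h import *
z=np.load("pics/top0.npz"); c=cam("top"); im,d=z["im"],z["d"]
for n,u,v in [("axle",299,176),("small",307,287),("handleA",350,233),("handleB",352,246),("rivet",321,241),("ring",283,246),("lampbase",388,258),("lampjoint",437,292),("lampmid",410,268),("spool",252,214),("flux",337,140),("cutter",412,140),("lamparm",520,283),("lamparm2",600,275)]:
    print(n,pt(c,d,u,v).round(3))
cr=im[140:310,220:460]; save("crop1.png",cv2.resize(cr,(800,567),interpolation=cv2.INTER_CUBIC))
E
```

```text
axle [0.585 0.374 0.084]
small [0.296 0.325 0.054]
handleA [0.455 0.221 0.   ]
handleB [0.416 0.214 0.023]
rivet [0.423 0.3   0.016]
ring [ 0.401  0.406 -0.001]
lampbase [0.385 0.13  0.119]
lampjoint [0.314 0.107 0.44 ]
lampmid [0.357 0.114 0.283]
spool [0.478 0.497 0.035]
flux [0.71 0.28 0.05]
cutter [ 0.751  0.056 -0.001]
lamparm [ 0.339 -0.007  0.47 ]
lamparm2 [ 0.359 -0.104  0.502]
```

View pics/crop1.png

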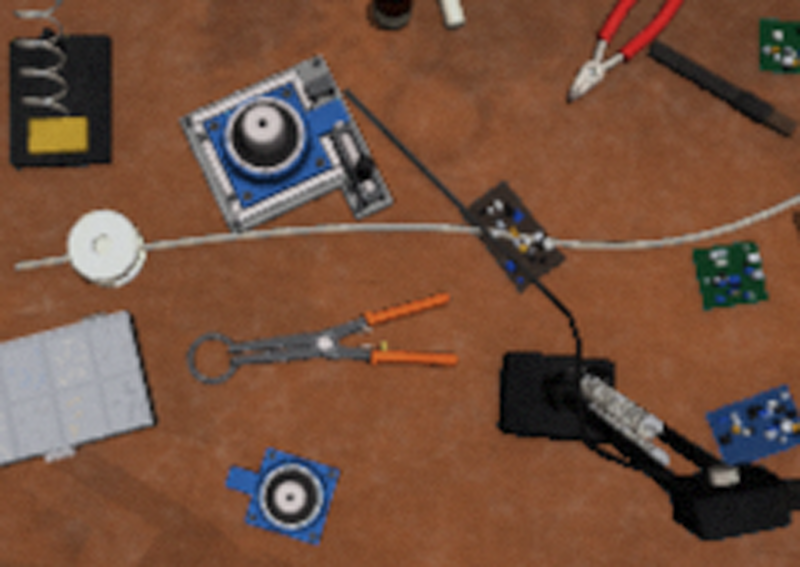

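Targets: the large hub in the nest (crop 265,135) rather than the small blue hub (290,497), and the orange pliers (325,345) rather than the red cutters (600,50). The black knob is at (362,165). Next I'll move to a closer look from the wrist camera.

Call:
{"method": "servo_tool", "body": {"rows": [[[-45, -20, -13, 0, 0, 0, -1], [-90, -40, -26, 0, 0, 0, -1], [-135, -60, -39, 0, 0, 0, -1], [-180, -80, -52, 0, 0, 0, -1], [-225, -100, -65, 0, 0, 0, -1]]]}}

```text
clock: 0.65
ee_pos: [0.3784, 0.396, 0.2868]
ee_rot: [-0.0, 0.171, 0.985, -0.0]
contact_force: [0.5, 0.5, -0.1]
grip_width: 0.0878
grip_force: 0.0
```

Call:
{"method": "servo_tool", "body": {"rows": [[[-45, -18, -12, 0, 0, 0, -1], [-45, -18, -12, 0, 0, 0, -1], [-45, -18, -12, 0, 0, 0, -1]]]}}

```text
clock: 0.95
ee_pos: [0.4143, 0.3648, 0.2984]
ee_rot: [-0.0, 0.173, 0.985, 0.0]
contact_force: [-0.2, -0.5, 0.3]
grip_width: 0.0878
grip_force: 0.0
```

```bash
python3 - <<'E'
from h import *
st=arm.get_state(); print(st["clock"],st["q"].round(3),st["ee_pos"],st["contact_force"],np.abs(st["qvel"]).max())
im,d=arm.get_image("wrist"); save("w1.png",im); np.savez("pics/w1.npz",im=im,d=d,pos=st["ee_pos"],rot=st["ee_rot"])
z=np.load("pics/top0.npz"); c=cam("top"); print("knob",onz(c,329.5,189.5,.056))
E
```

```text
0.95 [ 0.596  0.229  1.507  0.     1.406 -0.627] [0.41434996 0.36477273 0.29837304] [-0.23442477 -0.51770764  0.25285718] 0.0452316874381863
knob [0.56195459 0.28926023 0.056     ]
```

View pics/w1.png

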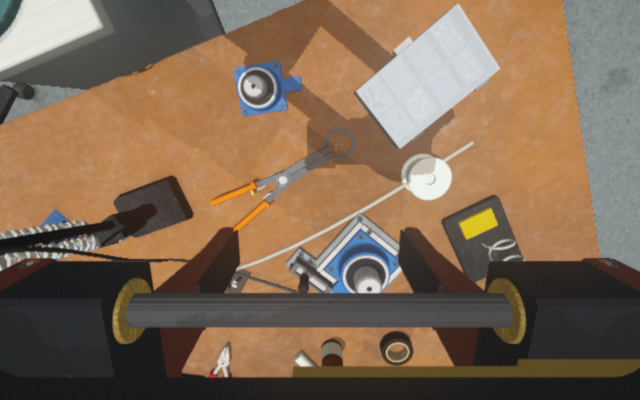

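Wrist view shows the pliers with their ring at (340,142), rivet (283,181) and handles (235,194)/(252,216). The large hub's axle is at (368,287) and the bolt knob near (303,285). The decoy hub is at (260,85) and the lamp base at (150,205). Before going there, I'll check the forearm's clearance to the lamp.

```bash
python3 - <<'E'
from h import *
st=arm.get_state(); q1=st["q"][0]
def cloud(n,d):
    c=cam(n); K=c[0]; v,u=np.mgrid[0:400,0:640]
    D=np.stack([(u-K[0,2])/K[0,0],-(v-K[1,2])/K[1,1],-np.ones_like(u,float)],-1)@c[2].T
    return (c[1]+D*d[...,None])[d>0], (u[d>0],v[d>0])
z0={n:np.load("pics/%s0.npz"%n)["d"] for n in ["top","side"]}
for n in ["top","side"]:
    im,d=arm.get_image(n); np.savez("pics/%s1.npz"%n,im=im,d=d); save(n+"1.png",im)
    P,_=cloud(n,d)
    a=np.stack([P[:,0]*np.cos(q1)+P[:,1]*np.sin(q1),-P[:,0]*np.sin(q1)+P[:,1]*np.cos(q1),P[:,2]],1)
    print(n,"arm frame: r, lat range, z range")
    for r in np.arange(-.2,.75,.05):
        m=(a[:,0]>r)&(a[:,0]<r+.05)&(a[:,2]>.15)&(np.abs(a[:,1])<.25)&(a[:,2]<1)
        if m.sum()>8: print(round(r,2),m.sum(),np.percentile(a[m,1],[2,98]).round(3),np.percentile(a[m,2],[2,50,98]).round(3))
P=np.vstack([cloud(n,z0[n])[0] for n in z0])
m=(P[:,2]>.05)&(P[:,2]<.6)&(P[:,0]>.22)&(P[:,0]<.48)&(P[:,1]>-.15)&(P[:,1]<.2)
Q=P[m]
print("lamp")
for z in np.arange(.05,.6,.05):
    k=Q[(Q[:,2]>=z)&(Q[:,2]<z+.05)]
    if len(k): print(round(z,2),len(k),k[:,:2].min(0).round(3),k[:,:2].max(0).round(3), "maxy pt",k[k[:,1].argmax()].round(3))
E
```

```text
top arm frame: r, lat range, z range
0.2 9 [-0.25  -0.244] [0.486 0.488 0.49 ]
0.25 934 [-0.248 -0.136] [0.428 0.458 0.488]
0.3 5009 [-0.129  0.084] [0.323 0.753 0.77 ]
0.35 8147 [-0.113  0.126] [0.232 0.751 0.759]
0.4 4378 [0.011 0.128] [0.664 0.742 0.748]
0.45 4340 [0.011 0.127] [0.403 0.734 0.74 ]
0.5 9894 [0.012 0.126] [0.419 0.714 0.732]
0.55 3633 [0.012 0.127] [0.701 0.719 0.725]
side arm frame: r, lat range, z range
-0.1 7626 [-0.108  0.123] [0.158 0.277 0.344]
-0.05 9107 [-0.112  0.139] [0.159 0.325 0.411]
-0.0 8973 [-0.111  0.139] [0.218 0.347 0.565]
0.05 5892 [-0.032  0.14 ] [0.301 0.48  0.596]
0.1 1256 [0.136 0.141] [0.452 0.548 0.593]
0.2 62 [-0.25  -0.234] [0.459 0.482 0.489]
0.25 857 [-0.244 -0.104] [0.415 0.447 0.48 ]
0.3 1579 [-0.131 -0.078] [0.203 0.346 0.44 ]
0.35 447 [-0.139 -0.101] [0.152 0.188 0.284]
0.45 764 [-0.005  0.067] [0.377 0.405 0.462]
0.5 1818 [0.024 0.09 ] [0.419 0.486 0.538]
0.55 141 [0.031 0.14 ] [0.393 0.429 0.532]
0.6 58 [0.071 0.096] [0.39  0.406 0.421]
lamp
0.05 361 [0.373 0.085] [0.465 0.138] maxy pt [0.399 0.138 0.085]
0.1 509 [0.36  0.084] [0.44  0.138] maxy pt [0.395 0.138 0.103]
0.15 405 [0.349 0.087] [0.41  0.133] maxy pt [0.385 0.133 0.196]
0.2 440 [0.338 0.085] [0.387 0.141] maxy pt [0.362 0.141 0.243]
0.25 562 [0.329 0.082] [0.373 0.147] maxy pt [0.347 0.147 0.298]
0.3 414 [0.323 0.08 ] [0.354 0.146] maxy pt [0.345 0.146 0.307]
0.35 402 [0.304 0.071] [0.342 0.138] maxy pt [0.336 0.138 0.35 ]
0.4 2047 [ 0.297 -0.058] [0.352 0.123] maxy pt [0.322 0.123 0.411]
0.45 2150 [ 0.32 -0.15] [0.375 0.054] maxy pt [0.326 0.054 0.451]
0.5 459 [ 0.348 -0.15 ] [ 0.368 -0.09 ] maxy pt [ 0.351 -0.09   0.501]
```

View pics/side1.png

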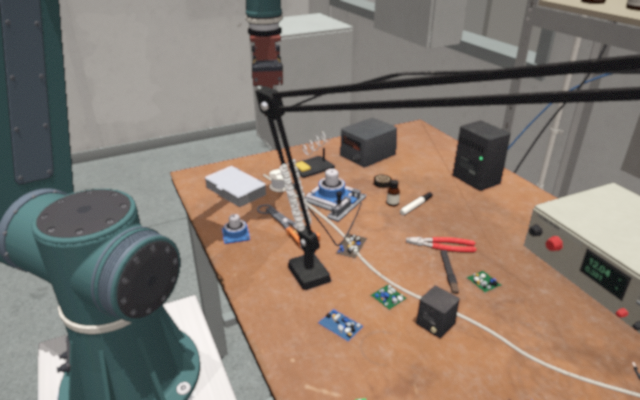

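Clearance is fine at the knob. For the pliers I'll tilt the tool about 10° to keep the forearm away from the lamp. Next, hover over the knob.

Call:
{"method": "servo_tool", "body": {"rows": [[[-42, -5, 20, 0, 0, 0.128, -1], [-84, -11, 45, 0, 0, 0.256, -1], [-126, -16, 70, 0, 0, 0.384, -1], [-165, -22, 95, 0, 0, 0.512, -1], [-165, -22, 98, 0, 0, 0.637, -1]]]}}

```text
clock: 1.6
ee_pos: [0.5628, 0.2874, 0.1961]
ee_rot: [-0.001, 0.474, 0.88, -0.002]
contact_force: [-0.4, 0.6, -0.7]
grip_width: 0.0879
grip_force: 0.0
```

```bash
python3 - <<'E'
from h import *
st=arm.get_state(); print(st["clock"],st["q"].round(3),st["ee_pos"],np.abs(st["qvel"]).max())
im,d=arm.get_image("wrist"); save("w2.png",im); np.savez("pics/w2.npz",im=im,d=d,pos=st["ee_pos"],rot=st["ee_rot"])
E
```

```text
1.6 [ 0.364  0.43   1.465 -0.002  1.251 -0.219] [0.56278316 0.28736648 0.19611789] 1.2792256744351749
```

View pics/w2.png

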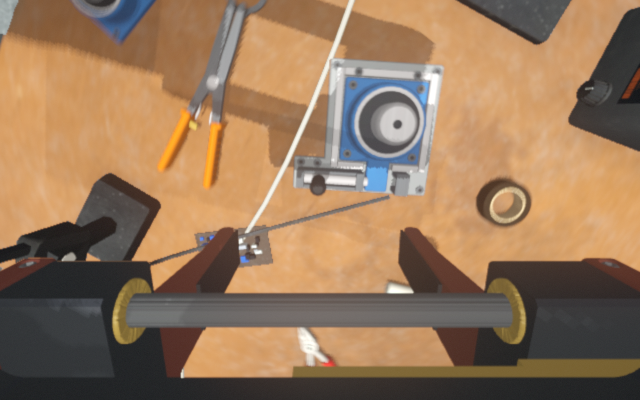

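Wrist view shows the knob at (317,183), the axle end near (395,122), nest edges nearly aligned with the image, and the handles at (176,140)/(213,155). Now I'll measure from a settled image.

```bash
cat > m.py <<'E'
from h import *
def grid(c,d):
    K=c[0]; v,u=np.mgrid[0:400,0:640]
    D=np.stack([(u-K[0,2])/K[0,0],-(v-K[1,2])/K[1,1],-np.ones_like(u,float)],-1)@c[2].T
    return c[1]+D*d[...,None]
def handles(im,c,z=.022,box=None):
    hsv=cv2.cvtColor(im,cv2.COLOR_RGB2HSV)
    m=cv2.inRange(hsv,(9,215,150),(19,255,255))
    if box: k=np.zeros_like(m); k[box[1]:box[3],box[0]:box[2]]=1; m=m*k
    m=cv2.morphologyEx(m,cv2.MORPH_OPEN,np.ones((2,2)))
    n,l,s,ce=cv2.connectedComponentsWithStats(m); o=[]
    for i in np.argsort(-s[1:,4])[:2]+1:
        pts=cv2.findNonZero((l==i).astype(np.uint8)).reshape(-1,2).astype(float)
        P=np.array([onz(c,u,v,z)[:2] for u,v in pts]); mu=P.mean(0); w=np.linalg.svd(P-mu,full_matrices=False)[2][0]
        t=(P-mu)@w; o.append((s[i,4],ce[i].round(1),mu.round(4),w.round(3),(t.max()-t.min()).round(4)))
    return o
E
python3 - <<'E'
from m import *
st=arm.get_state(); print(st["ee_pos"],np.abs(st["qvel"]).max()); im,d=arm.get_image("wrist"); c=cam("wrist",st); np.savez("pics/w3.npz",im=im,d=d,pos=st["ee_pos"],rot=st["ee_rot"])
P=grid(c,d); ok=(d>0)
def top(n,xy,r,z0,z1):
    m=ok&(np.hypot(P[...,0]-xy[0],P[...,1]-xy[1])<r)&(P[...,2]>z0)&(P[...,2]<z1)
    Q=P[m]; (cx,cy),rr=cv2.minEnclosingCircle(Q[:,:2].astype(np.float32)); print(n,m.sum(),Q.mean(0).round(4),"circ",round(cx,4),round(cy,4),round(rr,4),"med",np.median(Q,0).round(4)); return Q
top("knob",(.562,.289),.03,.066,.08); top("axle",(.583,.374),.04,.081,.09); top("axle w/ chamfer",(.583,.374),.04,.07,.09)
top("face",(.583,.374),.05,.045,.056)
# rail yaw: cloud of nest z .008..0.03 min area rect
a=np.array([.583,.374])
m=ok&(np.hypot(P[...,0]-a[0],P[...,1]-a[1])<.12)&(P[...,2]>.006)&(P[...,2]<.045)
r=cv2.minAreaRect(P[m][:,:2].astype(np.float32)); print(r)
print("hand w3",handles(im,c,box=(120,90,260,220)))
K=np.median(P[ok&(P[...,2]<.04)&(P[...,2]>.012)&(np.hypot(P[...,0]-.437,P[...,1]-.217)<.05)],0); print("handle z med",K)
z=np.load("pics/w1.npz"); c1=cam("wrist",dict(ee_pos=z["pos"],ee_rot=z["rot"])); print("hand w1",handles(z["im"],c1,box=(190,170,290,240)))
z=np.load("pics/top0.npz"); ct=cam("top"); print("hand top",handles(z["im"],ct,box=(320,220,370,260)))
z=np.load("pics/w1.npz")
print("ring w1",onz(c1,340.5,142,.003),"rivet",onz(c1,283,181,.018), "rivet w3",onz(c,212,81,.018))
g=cv2.cvtColor(z["im"],cv2.COLOR_RGB2GRAY); 
print(cv2.HoughCircles(cv2.resize(g[110:180,300:390],None,fx=4,fy=4,interpolation=cv2.INTER_CUBIC),cv2.HOUGH_GRADIENT,1,60,param1=80,param2=20,minRadius=30,maxRadius=75))
E
```

```text
[0.56103035 0.28853114 0.19687652] 0.24350821829398703
knob 222 [0.5579 0.2906 0.073 ] circ 0.5583 0.2899 0.008 med [0.5579 0.2908 0.0735]
axle 1278 [0.5807 0.3751 0.0842] circ 0.5809 0.3752 0.0179 med [0.5807 0.3751 0.0845]
axle w/ chamfer 1471 [0.5798 0.3748 0.0835] circ 0.5812 0.3752 0.0183 med [0.5797 0.3748 0.0843]
face 3062 [0.5772 0.3745 0.0503] circ 0.5813 0.3751 0.0365 med [0.5734 0.3732 0.0505]
((0.5846493244171143, 0.36050790548324585), (0.15840911865234375, 0.21045677363872528), 10.057669639587402)
hand w3 [(np.int32(97), array([174. , 155.6]), array([0.4155, 0.2277]), array([ 0.047, -0.999]), np.float64(0.0459)), (np.int32(16), array([181. , 129.5]), array([0.4094, 0.2563]), array([ 0.016, -1.   ]), np.float64(0.0087))]
handle z med [0.41677232 0.23665879 0.02144246]
hand w1 [(np.int32(216), array([233.8, 194.7]), array([0.4107, 0.2369]), array([ 0.043, -0.999]), np.float64(0.067)), (np.int32(177), array([250.1, 217.8]), array([0.4505, 0.245 ]), array([ 0.362, -0.932]), np.float64(0.0595))]
hand top []
ring w1 [0.39440327 0.40437897 0.003     ] rivet [0.41672363 0.30937147 0.018     ] rivet w3 [0.41275677 0.31560385 0.018     ]
None
```

Call:
{"method": "servo_tool", "body": {"rows": [[[3, -1, 45, 0, 0, 0.05, -1], [3, -1, 90, 0, 0, 0.05, -1], [3, -1, 120, 0, 0, 0.05, -1], [3, -1, 120, 0, 0, 0.05, -1]]]}}

```text
clock: 2.1
ee_pos: [0.5544, 0.2912, 0.0768]
ee_rot: [-0.003, 0.491, 0.871, -0.003]
contact_force: [0.2, -1.1, 0.2]
grip_width: 0.0876
grip_force: 0.0
```

```bash
python3 - <<'E'
from h import *
st=arm.get_state(); Rt=q2R(st["ee_rot"]); print(st["ee_pos"],"yaw",np.degrees(np.arctan2(Rt[1,1],Rt[0,1])),Rt[:,2])
print("delta tool", Rt.T@(np.array([.5582,.290,.042])-st["ee_pos"])*1e3)
E
```

```text
[0.55441656 0.29119733 0.07680105] yaw 31.20240334127268 [-0.00789126 -0.00287547 -0.99996473]
delta tool [-3.04082335  2.90249844 34.77341196]
```

Call:
{"method": "servo_tool", "body": {"rows": [[[-3, 3, 20, 0, 0, 0.01, -1], [-3, 3, 35, 0, 0, 0.01, -1], [-3, 3, 35, 0, 0, 0.01, 1], [-3, 3, 35, 0, 0, 0.01, 1], [-3, 3, 35, 0, 0, 0.01, 1]]]}}

```text
clock: 2.6
ee_pos: [0.5638, 0.2904, 0.0468]
ee_rot: [0.001, 0.497, 0.868, 0.001]
contact_force: [0.1, -0.5, -0.0]
grip_width: 0.0674
grip_force: 0.0
```

Call:
{"method": "servo_tool", "body": {"rows": [[[0, 0, 0, 0, 0, 0, 1], [0, 0, 0, 0, 0, 0, 1], [0, 0, 0, 0, 0, 0, 1], [0, 0, 0, 0, 0, 0, 1]]]}}

```text
clock: 3.0
ee_pos: [0.5633, 0.2898, 0.0456]
ee_rot: [0.0, 0.498, 0.867, 0.0]
contact_force: [0.5, 0.4, 0.8]
grip_width: 0.0353
grip_force: 0.0
```

Call:
{"method": "servo_tool", "body": {"rows": [[[0, 0, 0, 0, 0, 0, 1], [0, 0, 0, 0, 0, 0, 1], [0, 0, 0, 0, 0, 0, 1], [0, 0, 0, 0, 0, 0, 1]]]}}

```text
clock: 3.4
ee_pos: [0.5625, 0.2895, 0.0453]
ee_rot: [-0.0, 0.498, 0.867, -0.001]
contact_force: [-2.4, -1.4, 2.0]
grip_width: 0.0139
grip_force: 30.0
```

Call:
{"method": "servo_tool", "body": {"rows": [[[0, 8, 0, 0, 0, 0, 1], [0, 16, 0, 0, 0, 0, 1], [0, 24, 0, 0, 0, 0, 1], [0, 32, 0, 0, 0, 0, 1], [0, 34, 0, 0, 0, 0, 1]]]}}

```text
clock: 3.9
ee_pos: [0.5937, 0.3079, 0.0453]
ee_rot: [0.0, 0.498, 0.867, 0.0]
contact_force: [-2.9, -2.2, 2.4]
grip_width: 0.0139
grip_force: 30.0
```

Call:
{"method": "servo_tool", "body": {"rows": [[[0, 1, 0, 0, 0, 0, 1], [0, 2, 0, 0, 0, 0, 1], [0, 2, 0, 0, 0, 0, 1]]]}}

```text
clock: 4.2
ee_pos: [0.5943, 0.3082, 0.0453]
ee_rot: [-0.0, 0.498, 0.867, 0.0]
contact_force: [-2.6, -0.6, -0.8]
grip_width: 0.0138
grip_force: 30.0
```

Call:
{"method": "servo_tool", "body": {"rows": [[[0, 1, 0, 0, 0, 0, 1], [0, 2, 0, 0, 0, 0, 1], [0, 2, 0, 0, 0, 0, 1]]]}}

```text
clock: 4.5
ee_pos: [0.5958, 0.3091, 0.0453]
ee_rot: [-0.0, 0.498, 0.867, -0.0]
contact_force: [-3.4, 1.2, -0.5]
grip_width: 0.0137
grip_force: 30.0
```

Call:
{"method": "servo_tool", "body": {"rows": [[[0, 1, 0, 0, 0, 0, 1], [0, 2, 0, 0, 0, 0, 1], [0, 2, 0, 0, 0, 0, 1]]]}}

```text
clock: 4.8
ee_pos: [0.5959, 0.3091, 0.0453]
ee_rot: [-0.001, 0.498, 0.867, -0.002]
contact_force: [-5.6, -2.4, 2.7]
grip_width: 0.0138
grip_force: 30.0
```

Call:
{"method": "servo_tool", "body": {"rows": [[[0, -1, 0, 0, 0, 0, 0.45], [0, -1, 0, 0, 0, 0, 0.45], [0, -1, -20, 0, 0, 0, 0.45], [0, -1, -60, 0, 0, 0, 0.45], [0, -1, -110, 0, 0, 0, -1]]]}}

```text
clock: 5.3
ee_pos: [0.5965, 0.3092, 0.1549]
ee_rot: [-0.001, 0.498, 0.867, -0.001]
contact_force: [0.5, -0.3, 0.3]
grip_width: 0.029
grip_force: 0.0
```

```bash
python3 - <<'E'
from m import *
st=arm.get_state(); print(st["clock"],st["ee_pos"],np.abs(st["qvel"]).max()); arm.get_image("wrist"); st=arm.get_state(); im,d=arm.get_image("wrist"); c=cam("wrist",st); print(st["ee_pos"]);np.savez("pics/w4.npz",im=im,d=d,pos=st["ee_pos"],rot=st["ee_rot"]); save("w4.png",im)
P=grid(c,d); ok=d>0
def top(n,xy,r,z0,z1):
    m=ok&(np.hypot(P[...,0]-xy[0],P[...,1]-xy[1])<r)&(P[...,2]>z0)&(P[...,2]<z1)
    if m.sum()<5: print(n,"none"); return
    Q=P[m]; (cx,cy),rr=cv2.minEnclosingCircle(Q[:,:2].astype(np.float32)); print(n,m.sum(),"circ",round(cx,4),round(cy,4),round(rr,4),"med",np.median(Q,0).round(4))
top("knob",(.596,.309),.025,.066,.08); top("axle",(.581,.375),.03,.081,.09); top("face",(.581,.375),.05,.045,.056)
E
```

```text
5.3 [0.59654216 0.30919628 0.15492005] 0.971816424822546
[0.60205028 0.31155844 0.16575397]
knob 279 circ 0.5937 0.3106 0.0077 med [0.5932 0.3119 0.0736]
axle 1625 circ 0.5812 0.3755 0.0178 med [0.5809 0.3755 0.0845]
face 3893 circ 0.5813 0.3752 0.0364 med [0.5769 0.3767 0.0505]
```

Call:
{"method": "servo_tool", "body": {"rows": [[[5, -40, 2, 0, 0, 0.08, -1], [12, -85, 4, 0, 0, 0.16, -1], [18, -130, 6, 0, 0, 0.24, -1], [25, -175, 8, 0, 0, 0.318, -1], [25, -184, 8, 0, 0, 0.318, -1]]]}}

```text
clock: 5.9
ee_pos: [0.4196, 0.2362, 0.1465]
ee_rot: [-0.001, 0.629, 0.777, -0.002]
contact_force: [0.4, 0.5, 0.3]
grip_width: 0.0767
grip_force: 0.0
```

Call:
{"method": "servo_tool", "body": {"rows": [[[0, 0, 0, 0, 0, 0, -1], [0, 0, 0, 0, 0, 0, -1], [0, 0, 0, 0, 0, 0, -1]]]}}

```text
clock: 6.2
ee_pos: [0.428, 0.2392, 0.1479]
ee_rot: [0.001, 0.629, 0.778, 0.001]
contact_force: [-0.2, 0.0, -0.1]
grip_width: 0.0877
grip_force: 0.0
```

```bash
python3 - <<'E'
from m import *
st=arm.get_state(); print(st["clock"],st["ee_pos"],st["q"].round(3),np.abs(st["qvel"]).max()); im,d=arm.get_image("wrist"); c=cam("wrist",st); np.savez("pics/w5.npz",im=im,d=d,pos=st["ee_pos"],rot=st["ee_rot"]); save("w5.png",im)
E
```

```text
6.2 [0.42801362 0.2391679  0.14787051] [ 0.369  0.289  1.834 -0.     1.016  0.158] 0.0059072665881584364
```

View pics/w5.png

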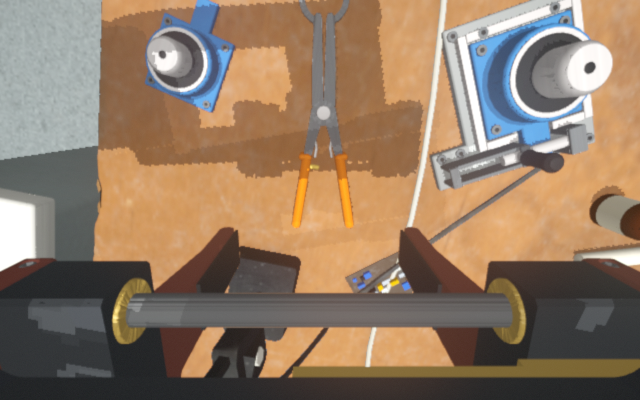

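Handles run from (305,155)/(340,155) to (297,226)/(349,226), the rivet is at (323,113), and the tool is almost aligned with the pliers. Bolt is home.

```bash
python3 - <<'E'
from m import *
z=np.load("pics/w5.npz"); im,d=z["im"],z["d"]; c=cam("wrist",dict(ee_pos=z["pos"],ee_rot=z["rot"]))
P=grid(c,d); hsv=cv2.cvtColor(im,cv2.COLOR_RGB2HSV); m=cv2.inRange(hsv,(8,180,120),(22,255,255)); k=np.zeros_like(m); k[150:232,288:360]=255; m&=k
m=m&((P[...,2]>.015)&(P[...,2]<.03)).astype(np.uint8)*255
Rt=q2R(z["rot"])
for s,(a,b) in {"L":(285,322),"R":(324,365)}.items():
    mm=m.copy(); mm[:,:a]=0; mm[:,b:]=0; Q=P[mm>0]; T=(Q-z["pos"])@Rt; mu=Q.mean(0); w=np.linalg.svd(T[:,:2]-T[:,:2].mean(0),full_matrices=False)[2][0]
    print(s,len(Q),"world",mu.round(4),"z med",np.median(Q[:,2]).round(4),"tool x range",np.percentile(T[:,0],[1,99]).round(4),"y mean",T[:,1].mean().round(4),"dir",w.round(3))
r=P[108:119,318:329].reshape(-1,3).mean(0); print("rivet",r,(r-z["pos"])@Rt, "ray",onz(c,323,113,.018))
# two-view height: rear end of handles mid, w5 vs w1
z1=np.load("pics/w1.npz"); c1=cam("wrist",dict(ee_pos=z1["pos"],ee_rot=z1["rot"]))
print(tri(ray(c,323,113),ray(c1,283,181)), tri(ray(c,301,191),ray(c1,233.8,194.7)))
E
```

```text
L 674 world [0.4104 0.2384 0.0217] z med 0.0219 tool x range [-0.0331  0.0356] y mean -0.0177 dir [-0.988 -0.155]
R 692 world [0.4497 0.2467 0.0216] z med 0.0218 tool x range [-0.0333  0.035 ] y mean 0.0224 dir [-0.989  0.15 ]
rivet [0.41589877 0.31002612 0.01896312] [0.07177733 0.00264372 0.12894107] ray [0.4159121  0.31003491 0.018     ]
(array([0.41574916, 0.30997417, 0.02508126]), np.float64(0.00013622310954959974)) (array([0.41052938, 0.23752592, 0.02486771]), np.float64(0.0006632024566998679))
```

Call:
{"method": "servo_tool", "body": {"rows": [[[-1, 2, 35, 0, -0.087, 0, -1], [-4, 2, 70, 0, -0.087, 0, -1], [-4, 2, 100, 0, -0.087, 0, -1], [-4, 2, 110, 0, -0.087, 0, -1], [-4, 2, 110, 0, -0.087, 0, -1]]]}}

```text
clock: 6.75
ee_pos: [0.428, 0.2346, 0.0362]
ee_rot: [0.033, 0.628, 0.777, -0.029]
contact_force: [0.3, -0.8, -0.2]
grip_width: 0.0882
grip_force: 0.0
```

```bash
python3 - <<'E'
from m import *
st=arm.get_state(); print(st["clock"],st["ee_pos"],st["q"].round(3),st["contact_force"]); Rt=q2R(st["ee_rot"]); print(Rt.round(3))
z=np.load("pics/w5.npz"); R5=q2R(z["rot"]); riv=np.array([.4159,.3100,.018]); x=R5[:,0]
mid=riv-.075*x; mid[2]=.004; tgt=mid-Rt[:,2]*0; tgt=mid+.0187*np.array([Rt[0,2],Rt[1,2],0])
print(tgt,"delta tool",Rt.T@(tgt-st["ee_pos"])*1e3)
E
```

```text
6.75 [0.42801854 0.23463814 0.03616842] [ 0.427  0.477  1.912 -0.121  0.777  0.303] [ 0.26720836 -0.75855219 -0.22665178]
[[-0.209  0.978  0.016]
 [ 0.974  0.209 -0.086]
 [-0.088 -0.003 -0.996]]
[0.43191189 0.23505475 0.004     ] delta tool [ 2.40806981  3.98158401 32.07003331]
```

Call:
{"method": "servo_tool", "body": {"rows": [[[2, 3, 16, 0, 0, 0, -1], [2, 3, 32, 0, 0, 0, -1], [2, 3, 32, 0, 0, 0, -1], [2, 3, 32, 0, 0, 0, -1]]]}}

```text
clock: 7.15
ee_pos: [0.4323, 0.235, 0.0065]
ee_rot: [0.034, 0.628, 0.777, -0.027]
contact_force: [-0.4, 0.9, 0.8]
grip_width: 0.0879
grip_force: 0.0
```

```bash
python3 - <<'E'
from m import *
st=arm.get_state(); print(st["clock"],st["ee_pos"],st["contact_force"]); Rt=q2R(st["ee_rot"]); print((np.array([.4319,.2351,.004])-st["ee_pos"])@Rt*1e3)
im,d=arm.get_image("wrist"); save("w6.png",im)
E
```

```text
7.15 [0.43231529 0.23496747 0.0064773 ] [-0.40255201  0.939587    0.76466008]
[ 0.43040501 -0.3816774   2.44870227]
```

View pics/w6.png

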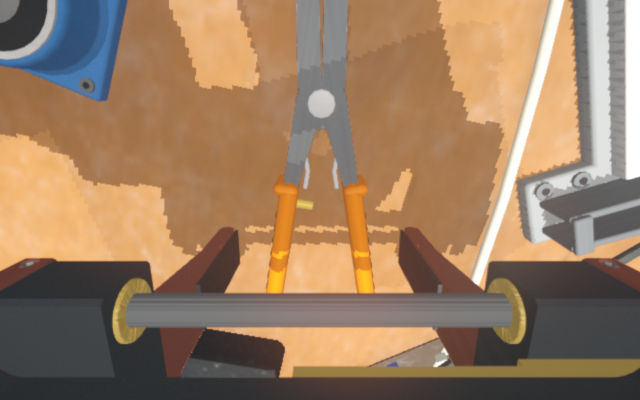

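The handles are centred between the fingers. Closing.

Call:
{"method": "servo_tool", "body": {"rows": [[[0, 0, 2, 0, 0, 0, -1], [0, 0, 2, 0, 0, 0, 1], [0, 0, 2, 0, 0, 0, 1], [0, 0, 2, 0, 0, 0, 1], [0, 0, 2, 0, 0, 0, 1]]]}}

```text
clock: 7.7
ee_pos: [0.4314, 0.2345, 0.0035]
ee_rot: [0.034, 0.628, 0.777, -0.027]
contact_force: [0.5, -0.0, -0.3]
grip_width: 0.0594
grip_force: 0.0
```

Call:
{"method": "servo_tool", "body": {"rows": [[[0, 0, 0, 0, 0, 0, 1], [0, 0, 0, 0, 0, 0, 1], [0, 0, 0, 0, 0, 0, 1], [0, 0, 0, 0, 0, 0, 1], [0, 0, 0, 0, 0, 0, 1]]]}}

```text
clock: 8.2
ee_pos: [0.4317, 0.2346, 0.0035]
ee_rot: [0.034, 0.628, 0.777, -0.027]
contact_force: [0.8, -1.2, 1.0]
grip_width: 0.0247
grip_force: 29.5
```

Call:
{"method": "servo_tool", "body": {"rows": [[[0, 0, 0, 0, 0, 0, 1], [0, 0, 0, 0, 0, 0, 1], [0, 0, 0, 0, 0, 0, 1]]]}}

```text
clock: 8.5
ee_pos: [0.4317, 0.2346, 0.0035]
ee_rot: [0.034, 0.628, 0.777, -0.027]
contact_force: [0.3, 0.3, 2.1]
grip_width: 0.0247
grip_force: 29.5
```

Call:
{"method": "servo_tool", "body": {"rows": [[[-1, 0, -10, 0, 0, 0, 1], [-3, 0, -30, 0, 0, 0, 1], [-5, 0, -60, 0, 0, 0, 1], [-8, 0, -95, 0, 0, 0, 1], [-12, 0, -135, 0, 0, 0, 1]]]}}

```text
clock: 9.0
ee_pos: [0.4297, 0.2336, 0.1398]
ee_rot: [0.033, 0.628, 0.777, -0.029]
contact_force: [-0.8, 0.3, -2.4]
grip_width: 0.0249
grip_force: 29.5
```

Call:
{"method": "servo_tool", "body": {"rows": [[[0, 0, 0, 0, 0, 0, 1], [0, 0, 0, 0, 0, 0, 1], [0, 0, 0, 0, 0, 0, 1]]]}}

```text
clock: 9.3
ee_pos: [0.4299, 0.2337, 0.1378]
ee_rot: [0.033, 0.628, 0.777, -0.029]
contact_force: [-0.4, 0.5, -2.4]
grip_width: 0.0248
grip_force: 29.5
```

```bash
python3 - <<'E'
from m import *
st=arm.get_state(); print(st["clock"],st["ee_pos"],st["grip_width"]); np.set_printoptions(suppress=True); Rt=q2R(st["ee_rot"]); print(Rt.round(4))
im,d=arm.get_image("wrist"); save("w7.png",im); np.savez("pics/w7.npz",im=im,d=d,pos=st["ee_pos"],rot=st["ee_rot"])
for n in ["side","top"]:
    a,b=arm.get_image(n); np.savez("pics/%s7.npz"%n,im=a,d=b); save(n+"7.png",a)
E
```

```text
9.3 [0.42994258 0.23367422 0.13782924] 0.024765235426602254
[[-0.2089  0.9778  0.0156]
 [ 0.974   0.2094 -0.0861]
 [-0.0874 -0.0028 -0.9962]]
```

View pics/w7.png

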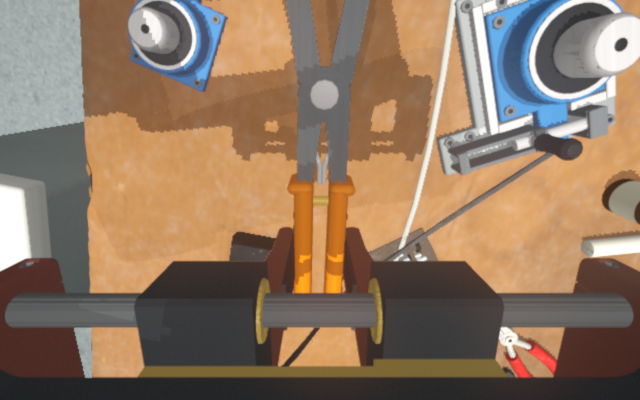

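```bash
cat > p.py <<'E'
from m import *
def pliers(f):
    z=np.load(f); im,d=z["im"],z["d"]; pos,Rt=z["pos"],q2R(z["rot"]); c=cam("wrist",dict(ee_pos=pos,ee_rot=z["rot"])); P=grid(c,d)
    hsv=cv2.cvtColor(im,cv2.COLOR_RGB2HSV); T=(P-pos)@Rt
    near=(d>0)&(d<.30)&(np.abs(T[...,1])<.04)&(T[...,0]>.0)
    org=near&(hsv[...,0]>6)&(hsv[...,0]<24)&(hsv[...,1]>170)
    gr=near&(hsv[...,1]<60)&(T[...,0]>.04)&(T[...,0]<.13)
    return im,c,P,T,org,gr,pos,Rt
if __name__=="__main__":
    np.set_printoptions(suppress=True,precision=4)
    im,c,P,T,org,gr,pos,Rt=pliers("pics/w7.npz")
    for n,m in (("org",org),("grey",gr)):
        Q=T[m]; med=np.median(Q[:,2]); Q=Q[np.abs(Q[:,2]-med)<.012]
        for it in range(3):
            A=np.c_[Q[:,0],Q[:,1],np.ones(len(Q))]; s=np.linalg.lstsq(A,Q[:,2],rcond=None)[0]; e=Q[:,2]-A@s; Q=Q[np.abs(e)<max(.0015,1.5*e.std())]
        print(n,len(Q),"z=ax+by+c",s,"rms",e.std(),"x",Q[:,0].min(),Q[:,0].max(),"y mid by x:")
        for x in np.arange(.0,.13,.01):
            k=Q[(Q[:,0]>x)&(Q[:,0]<x+.01)]
            if len(k)>20: print("   %.3f"%x,np.percentile(k[:,1],[1,99]).round(4),np.percentile(k[:,1],[1,99]).mean().round(4),np.median(k[:,2]).round(4))
    r=T[90:100,319:329].reshape(-1,3).mean(0); print("rivet tool",r, "world",P[90:100,319:329].reshape(-1,3).mean(0))
    print("flat slope expected: level surface z=ax:",-Rt[2,0]/Rt[2,2],-Rt[2,1]/Rt[2,2])
    for n in ["top","side"]:
        z=np.load("pics/%s7.npz"%n); c=cam(n); u,v=proj(c,[.394,.398,.128]); print(n,u,v)
        save(n+"7c.png",cv2.resize(z["im"][int(v)-35:int(v)+35,int(u)-50:int(u)+50],(400,280),interpolation=cv2.INTER_CUBIC)); print(int(u)-50,int(v)-35)
    a=np.vstack([cv2.imread("pics/%s7c.png"%n) for n in ("top","side")]); cv2.imwrite("pics/c7.png",a)
E
python3 p.py
```

```text
org 2498 z=ax+by+c [-0.0808 -0.0086 -0.0184] rms 0.0007856881086756277 x 1.08999702801518e-05 0.04141888660326097 y mid by x:
   0.000 [-0.013   0.0111] -0.0009 -0.019
   0.010 [-0.0127  0.0106] -0.001 -0.0198
   0.020 [-0.0124  0.0112] -0.0006 -0.0206
   0.030 [-0.0147  0.0144] -0.0002 -0.0215
   0.040 [-0.0145  0.0121] -0.0012 -0.0209
grey 7977 z=ax+by+c [-0.0835 -0.0047 -0.0141] rms 0.0006333986126030875 x 0.04078181394809832 0.11453077275194143 y mid by x:
   0.040 [-0.0107  0.011 ] 0.0002 -0.018
   0.050 [-0.0109  0.0115] 0.0003 -0.0187
   0.060 [-0.0103  0.0116] 0.0007 -0.0195
   0.070 [-0.01    0.0118] 0.0009 -0.0205
   0.080 [-0.01    0.0127] 0.0014 -0.0214
   0.090 [-0.0113  0.0148] 0.0017 -0.022
   0.100 [-0.0128  0.0167] 0.002 -0.0229
   0.110 [-0.0135  0.0179] 0.0022 -0.0235
rivet tool [ 0.0793  0.0009 -0.0233] world [0.4139 0.3131 0.1541]
flat slope expected: level surface z=ax: -0.08776288598047363 -0.002817289883275311
top 280.41115761709705 244.28553655446564
230 209
side 261.1142921882219 167.84925013003794
211 132
```

View pics/c7.png

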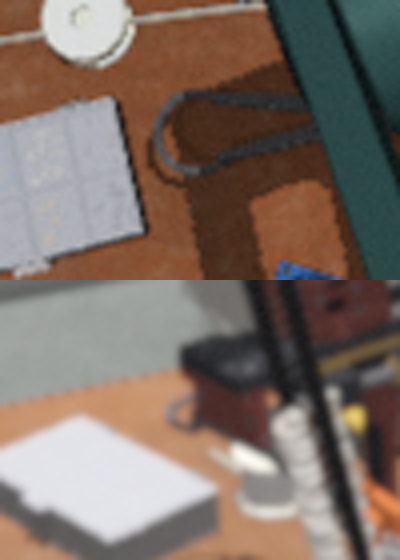

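```bash
python3 - <<'E'
from m import *
np.set_printoptions(suppress=True,precision=4)
z=np.load("pics/w7.npz"); pos,Rt=z["pos"],q2R(z["rot"])
rt=np.array([.0793,.0009,0]); 
h=np.array([1,.030,-.0835]); h/=np.linalg.norm(h)
# plane normal (up) in tool: z=ax+by+c surface; up is -z
n=np.array([-.0835,-.0055,-1.]); n/=np.linalg.norm(n)
top=np.array([.0793,.0009,-.0141-.0835*.0793]) # jaw-top plane (18mm) at rivet
ring=top-.017*n+.091*h
print("ring tool",ring,"world",pos+Rt@ring,"pliers x world",Rt@h)
W=pos+Rt@ring; c=cam("top")
C=np.array([W+.026*np.array([np.cos(t),np.sin(t),0])+[0,0,.0015] for t in np.linspace(0,6.28,60)]); uv=np.array([proj(c,p) for p in C])
print("pred center",proj(c,W),"extents",uv.min(0),uv.max(0))
d=np.load("pics/top7.npz"); im=d["im"]; 
cr=cv2.resize(im[209:279,230:330],(800,560),interpolation=cv2.INTER_CUBIC)[:560]
for p in uv: cv2.circle(cr,(int((p[0]-230+.5)*8),int((p[1]-209+.5)*8)),1,(0,255,0),-1)
save("c7b.png",cr[100:460,200:560])
E
```

```text
ring tool [ 0.1714  0.0037 -0.0113] world [0.3976 0.4023 0.1341] pliers x world [-0.1801  0.9836 -0.0043]
pred center (np.float64(278.5474022080817), np.float64(242.41127388098357)) extents [267.8637 231.7892] [289.085  253.0318]
```

View pics/c7b.png

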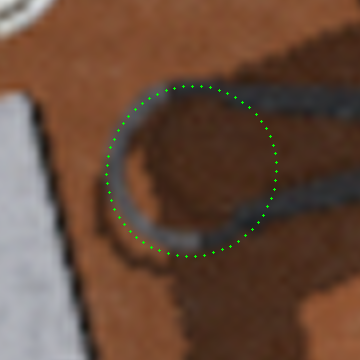

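The predicted ring circle (green) agrees with the top view within about 0.6 px, so the pliers are level and the grip is known. Now I'll work out the swing to over the axle.

```bash
cat > go.py <<'E'
from m import *
import sys
np.set_printoptions(suppress=True,precision=4)
def go(ring=(.1714,.0042,-.0113),axle=(.5812,.3753),zr=.110,yaw=35.,h=(1,.030,-.0835)):
    st=arm.get_state(); pos,Rt=st["ee_pos"],q2R(st["ee_rot"]); ring=np.array(ring)
    x=Rt@np.array(h); a=np.radians(yaw)-np.arctan2(x[1],x[0]); a=(a+np.pi)%(2*np.pi)-np.pi
    Rn=R.from_rotvec([0,0,a]).as_matrix()@Rt
    tcp=np.array([*axle,zr])-Rn@ring
    print("t",st["clock"],"F",st["contact_force"],"gw",st["grip_width"],"ring now",pos+Rt@ring,"ee",pos,"z",Rt[:,2])
    print("shift mm",Rt.T@(tcp-pos)*1e3,"rotvec",Rt.T@np.array([0,0,a]),"tcp tgt",tcp)
if __name__=="__main__": go(zr=float(sys.argv[1]))
E
python3 go.py .110
```

```text
t 9.45 F [ 0.0532 -0.4864 -1.8761] gw 0.024506795020709002 ring now [0.3983 0.4025 0.1337] ee [0.4301 0.2337 0.1374] z [ 0.015  -0.0864 -0.9961]
shift mm [41.0051 19.6074 20.0842] rotvec [0.1    0.004  1.1366] tcp tgt [0.441  0.276  0.1138]
```

Call:
{"method": "servo_tool", "body": {"rows": [[[4, 2, 2, 0.01, 0, 0.114, 1], [8, 4, 4, 0.02, 0.001, 0.227, 1], [12, 6, 6, 0.03, 0.001, 0.341, 1], [16, 8, 8, 0.04, 0.002, 0.455, 1], [20, 10, 10, 0.05, 0.002, 0.568, 1]]]}}

```text
clock: 9.95
ee_pos: [0.4365, 0.2548, 0.1259]
ee_rot: [0.024, 0.823, 0.567, -0.037]
contact_force: [-0.6, 0.4, -1.9]
grip_width: 0.0245
grip_force: 29.5
```

```bash
python3 go.py .110
```

```text
t 9.95 F [-0.6214  0.3687 -1.8767] gw 0.024538773866804378 ring now [0.5015 0.4138 0.1222] ee [0.4365 0.2548 0.1259] z [-0.0336 -0.0804 -0.9962]
shift mm [22.3819 -3.2406 10.3216] rotvec [0.0493 0.0016 0.564 ] tcp tgt [0.441  0.276  0.1137]
```

Call:
{"method": "servo_tool", "body": {"rows": [[[4, -1, 2, 0.01, 0, 0.113, 1], [9, -1, 4, 0.02, 0.001, 0.226, 1], [13, -2, 6, 0.03, 0.001, 0.338, 1], [18, -3, 8, 0.039, 0.001, 0.451, 1], [22, -3, 10, 0.049, 0.002, 0.564, 1]]]}}

```text
clock: 10.45
ee_pos: [0.4411, 0.2757, 0.1141]
ee_rot: [0.012, 0.948, 0.315, -0.042]
contact_force: [0.2, 0.4, -1.3]
grip_width: 0.0245
grip_force: 29.5
```

Call:
{"method": "servo_tool", "body": {"rows": [[[0, 0, 0, 0, 0, 0, 1], [0, 0, 0, 0, 0, 0, 1], [0, 0, 0, 0, 0, 0, 1], [0, 0, 0, 0, 0, 0, 1]]]}}

```text
clock: 10.85
ee_pos: [0.4416, 0.2756, 0.1153]
ee_rot: [0.012, 0.947, 0.318, -0.04]
contact_force: [-0.2, -0.3, -1.0]
grip_width: 0.0251
grip_force: 29.5
```

```bash
python3 go.py .110; python3 - <<'E'
from p import *
np.set_printoptions(suppress=True,precision=4)
st=arm.get_state()
for n in ["wrist","top","side"]:
    im,d=arm.get_image(n); np.savez("pics/%s8.npz"%n,im=im,d=d,pos=st["ee_pos"],rot=st["ee_rot"])
im,c,P,T,org,gr,pos,Rt=pliers("pics/wrist8.npz")
Q=T[gr]; Q=Q[np.abs(Q[:,2]-np.median(Q[:,2]))<.012]
for it in range(3):
    A=np.c_[Q[:,0],Q[:,1],np.ones(len(Q))]; s=np.linalg.lstsq(A,Q[:,2],rcond=None)[0]; e=Q[:,2]-A@s; Q=Q[np.abs(e)<.0015]
print("jaw plane",s,"level",-Rt[2,:2]/Rt[2,2])
for x in np.arange(.04,.12,.02):
    k=Q[(Q[:,0]>x)&(Q[:,0]<x+.01)]; print("%.3f"%x,np.percentile(k[:,1],[1,99]).mean().round(4))
# top: overlay predicted ring and axle end
ring=pos+Rt@np.array([.1714,.0042,-.0113]); axle=np.array([.5812,.3753,.084])
im=np.load("pics/top8.npz")["im"]; ct=cam("top"); u0,v0=[int(t) for t in proj(ct,axle)]; u0-=30; v0-=25
cr=cv2.resize(im[v0:v0+50,u0:u0+60],(600,500),interpolation=cv2.INTER_CUBIC)
def circ(ctr,r,col):
    for t in np.linspace(0,6.28,80):
        u,v=proj(ct,ctr+r*np.array([np.cos(t),np.sin(t),0])); cv2.circle(cr,(int((u-u0+.5)*10),int((v-v0+.5)*10)),1,col,-1)
circ(ring+[0,0,.003],.026,(0,255,0)); circ(ring+[0,0,.003],.021,(255,255,0)); circ(axle,.0145,(255,0,0))
save("c8.png",cr)
E
```

```text
t 10.85 F [-0.2204 -0.2583 -1.0046] gw 0.025119889859703797 ring now [0.5812 0.3758 0.1121] ee [0.4416 0.2756 0.1153] z [-0.0687 -0.0492 -0.9964]
shift mm [-0.0535 -0.6327  2.1034] rotvec [0.0005 0.     0.0061] tcp tgt [0.441  0.276  0.1132]
jaw plane [-0.0825 -0.0052 -0.0142] level [-0.0847 -0.0021]
0.040 -0.0004
0.060 0.0002
0.080 0.0009
0.100 0.0015
```

View pics/c8.png

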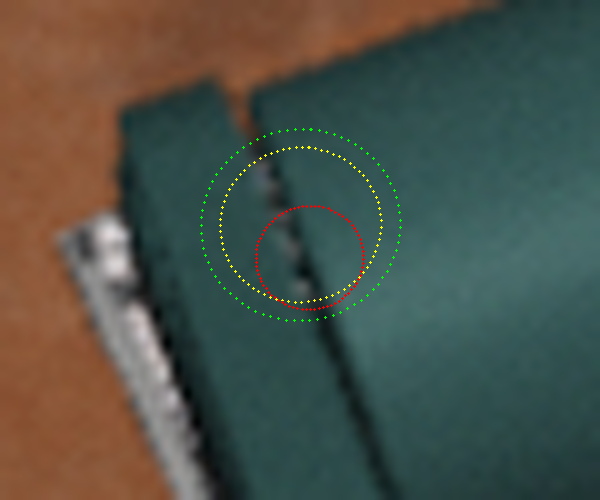

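The arm hides the ring from the top camera here. I'll cross-check numerically, using the top camera's earlier frame for both ring and axle.

```bash
python3 - <<'E'
from p import *
from scipy.optimize import least_squares
np.set_printoptions(suppress=True,precision=4)
w=np.load("pics/w7.npz"); pos,Rt=w["pos"],q2R(w["rot"]); W=pos+Rt@np.array([.1714,.0042,-.0113]); px=np.array([-.18,.9836])
for n in ["top","side"]:
    z=np.load("pics/%s7.npz"%n); c=cam(n); P=grid(c,z["d"]); ok=z["d"]>0
    m=ok&(np.hypot(P[...,0]-.5812,P[...,1]-.3753)<.03)&(P[...,2]>.080)&(P[...,2]<.09); print(n,"axle",m.sum(),P[m].mean(0) if m.sum() else "")
    if m.sum(): print("   circ",cv2.minEnclosingCircle(P[m][:,:2].astype(np.float32)))
    dd=P[...,:2]-W[:2]; m=ok&(np.hypot(*dd.transpose(2,0,1))<.036)&(P[...,2]>.12)&(P[...,2]<.15)&(dd@px>-.005)
    Q=P[m]; print(n,"ring pts",len(Q), np.median(Q[:,2]) if len(Q) else "")
    if len(Q)>10:
        s=least_squares(lambda p:np.hypot(Q[:,0]-p[0],Q[:,1]-p[1])-.0235,W[:2],loss="soft_l1",f_scale=.002).x; print("   fit - pred",(s-W[:2])*1e3,"mm; pred",W)
        # colour-edge version: dark pixels, rays on ring plane
    u,v=proj(c,W); im=z["im"].astype(int); g=im.max(2); S=[]
    for vv in range(int(v)-16,int(v)+17):
        for uu in range(int(u)-16,int(u)+17):
            q=onz(c,uu,vv,W[2]+.002)[:2]-W[:2]
            r_,g_,b_=im[vv,uu]
            if .017<np.hypot(*q)<.032 and q@px>0 and r_-b_<12 and g_<110: S.append(q)
    S=np.array(S); print("   grey px",len(S), least_squares(lambda p:np.hypot(S[:,0]-p[0],S[:,1]-p[1])-.0235,[0,0],loss="soft_l1",f_scale=.002).x*1e3 if len(S)>10 else "")
E
```

```text
top axle 120 [0.5829 0.3751 0.0836]
   circ ((0.5831038355827332, 0.3742659091949463), 0.017783397808670998)
top ring pts 70 0.13622140570925917
   fit - pred [ 2.4188 -0.8183] mm; pred [0.3981 0.4025 0.1341]
   grey px 40 [ 1.0638 -0.0725]
side axle 61 [0.5793 0.3703 0.0829]
   circ ((0.57912278175354, 0.3701975643634796), 0.016487792134284973)
side ring pts 23 0.13535120048285654
   fit - pred [-2.0759 -3.3733] mm; pred [0.3981 0.4025 0.1341]
   grey px 1
```

The top and side cameras agree with the prediction to within 1–2 mm relative to the axle. Lowering now.

Call:
{"method": "servo_tool", "body": {"rows": [[[0.5, -0.6, 6, 0, 0, 0.006, 1], [1, -0.6, 12, 0, 0, 0.006, 1], [1.5, -0.6, 18, 0, 0, 0.006, 1], [2, -0.6, 24, 0, 0, 0.006, 1], [2, -0.6, 24, 0, 0, 0.006, 1]]]}}

```text
clock: 11.5
ee_pos: [0.4406, 0.2759, 0.0902]
ee_rot: [0.013, 0.948, 0.314, -0.041]
contact_force: [-0.4, 0.4, -1.5]
grip_width: 0.0248
grip_force: 29.5
```

Call:
{"method": "servo_tool", "body": {"rows": [[[0.2, 0, 2, 0, 0, 0, 1], [0.3, 0, 4, 0, 0, 0, 1], [0.5, 0, 6, 0, 0, 0, 1], [0.7, 0, 8, 0, 0, 0, 1], [0.7, 0, 8, 0, 0, 0, 1]]]}}

```text
clock: 12.0
ee_pos: [0.4413, 0.2762, 0.0831]
ee_rot: [0.012, 0.948, 0.314, -0.04]
contact_force: [-0.4, -0.3, -0.8]
grip_width: 0.0251
grip_force: 29.5
```

```bash
python3 go.py .053
```

```text
t 12.0 F [-0.3544 -0.2524 -0.7981] gw 0.025090238074383937 ring now [0.5816 0.3754 0.0799] ee [0.4413 0.2762 0.0831] z [-0.0687 -0.049  -0.9964]
shift mm [ 1.9268  0.0887 26.8289] rotvec [-0.0001 -0.     -0.0013] tcp tgt [0.441  0.276  0.0562]
```

Call:
{"method": "servo_tool", "body": {"rows": [[[0.2, 0, 2.5, 0, 0, 0, 1], [0.4, 0, 5, 0, 0, 0, 1], [0.5, 0, 7.5, 0, 0, 0, 1], [0.6, 0, 10, 0, 0, 0, 1], [0.6, 0, 10, 0, 0, 0, 1]]]}}

```text
clock: 12.5
ee_pos: [0.4409, 0.276, 0.0729]
ee_rot: [0.013, 0.948, 0.314, -0.041]
contact_force: [-0.1, -0.3, -1.8]
grip_width: 0.0246
grip_force: 29.5
```

Call:
{"method": "servo_tool", "body": {"rows": [[[0.2, 0, 2.5, 0, 0, 0, 1], [0.4, 0, 5, 0, 0, 0, 1], [0.6, 0, 7.5, 0, 0, 0, 1], [0.8, 0, 10, 0, 0, 0, 1], [0.8, 0, 10, 0, 0, 0, 1]]]}}

```text
clock: 13.0
ee_pos: [0.4408, 0.276, 0.0628]
ee_rot: [0.013, 0.948, 0.314, -0.041]
contact_force: [0.1, -0.3, -1.8]
grip_width: 0.0248
grip_force: 29.5
```

```bash
python3 go.py .053
```

```text
t 13.0 F [ 0.1176 -0.297  -1.8313] gw 0.02483281397079378 ring now [0.5811 0.3751 0.0595] ee [0.4408 0.276  0.0628] z [-0.0692 -0.0492 -0.9964]
shift mm [0.7108 0.1202 6.5049] rotvec [-0.0001 -0.     -0.0013] tcp tgt [0.441  0.276  0.0563]
```

Call:
{"method": "servo_tool", "body": {"rows": [[[0.2, 0, 2, 0, 0, 0, 1], [0.3, 0, 4, 0, 0, 0, 1], [0.5, 0, 6, 0, 0, 0, 1], [0.5, 0, 6, 0, 0, 0, 1]]]}}

```text
clock: 13.4
ee_pos: [0.4409, 0.2761, 0.0569]
ee_rot: [0.013, 0.948, 0.314, -0.04]
contact_force: [-0.0, -0.6, -1.4]
grip_width: 0.025
grip_force: 29.5
```

Call:
{"method": "servo_tool", "body": {"rows": [[[0.1, 0, 1, 0, 0, 0, 1], [0.1, 0, 1, 0, 0, 0, 1], [0.1, 0, 1, 0, 0, 0, 1]]]}}

```text
clock: 13.7
ee_pos: [0.4412, 0.2762, 0.0563]
ee_rot: [0.012, 0.948, 0.314, -0.04]
contact_force: [0.1, 0.1, -0.8]
grip_width: 0.0247
grip_force: 29.5
```

Call:
{"method": "servo_tool", "body": {"rows": [[[0.1, 0, 1, 0, 0, 0, 1], [0.1, 0, 1, 0, 0, 0, 1], [0.1, 0, 1, 0, 0, 0, 1]]]}}

```text
clock: 14.0
ee_pos: [0.4411, 0.2761, 0.0552]
ee_rot: [0.012, 0.948, 0.314, -0.04]
contact_force: [-0.0, -1.2, -1.9]
grip_width: 0.0249
grip_force: 29.5
```

Call:
{"method": "servo_tool", "body": {"rows": [[[0.1, 0, 1, 0, 0, 0, 1], [0.1, 0, 1, 0, 0, 0, 1], [0.1, 0, 1, 0, 0, 0, 1]]]}}

```text
clock: 14.3
ee_pos: [0.4411, 0.2762, 0.0542]
ee_rot: [0.012, 0.948, 0.314, -0.04]
contact_force: [-1.1, -0.4, -1.6]
grip_width: 0.0246
grip_force: 29.5
```

Call:
{"method": "servo_tool", "body": {"rows": [[[0, 0, 0.7, 0, 0, 0, 1], [0, 0, 0.7, 0, 0, 0, 1], [0, 0, 0.7, 0, 0, 0, 1]]]}}

```text
clock: 14.6
ee_pos: [0.4411, 0.2761, 0.0535]
ee_rot: [0.012, 0.948, 0.314, -0.04]
contact_force: [0.7, -0.1, -2.1]
grip_width: 0.0247
grip_force: 29.5
```

Call:
{"method": "servo_tool", "body": {"rows": [[[0, 0, 0.6, 0, 0, 0, 1], [0, 0, 0.6, 0, 0, 0, 1], [0, 0, 0.6, 0, 0, 0, 1]]]}}

```text
clock: 14.9
ee_pos: [0.4411, 0.2761, 0.0529]
ee_rot: [0.012, 0.948, 0.314, -0.04]
contact_force: [0.5, 0.7, -2.2]
grip_width: 0.0248
grip_force: 29.5
```

Call:
{"method": "servo_tool", "body": {"rows": [[[0, 0, 0.5, 0, 0, 0, 1], [0, 0, 0.5, 0, 0, 0, 1], [0, 0, 0.5, 0, 0, 0, 1]]]}}

```text
clock: 15.2
ee_pos: [0.4411, 0.2761, 0.0524]
ee_rot: [0.012, 0.948, 0.314, -0.04]
contact_force: [-0.7, -0.2, -1.2]
grip_width: 0.025
grip_force: 29.5
```

```bash
cat > chk.py <<'E'
from p import *
np.set_printoptions(suppress=True,precision=4)
st=arm.get_state(); print(st["clock"],st["contact_force"],st["ft_torque"],st["ee_pos"],st["grip_width"])
im,d=arm.get_image("wrist"); np.savez("pics/w9.npz",im=im,d=d,pos=st["ee_pos"],rot=st["ee_rot"])
im,c,P,T,org,gr,pos,Rt=pliers("pics/w9.npz")
Q=T[gr]; Q=Q[np.abs(Q[:,2]-np.median(Q[:,2]))<.012]
for it in range(3):
    A=np.c_[Q[:,0],Q[:,1],np.ones(len(Q))]; s=np.linalg.lstsq(A,Q[:,2],rcond=None)[0]; e=Q[:,2]-A@s; Q=Q[np.abs(e)<.0015]
print("jaw plane",s,"level",-Rt[2,:2]/Rt[2,2])
n=np.array([s[0],s[1],-1]); n/=np.linalg.norm(n); print("tilt",np.arccos((Rt@n)[2]))
for x in np.arange(.04,.12,.02):
    k=Q[(Q[:,0]>x)&(Q[:,0]<x+.01)]; print("%.3f"%x,np.percentile(k[:,1],[1,99]).mean().round(4))
E
python3 chk.py
```

```text
15.2 [-0.6824 -0.232  -1.169 ] [ 0.0155  0.066  -0.0247] [0.4411 0.2761 0.0524] 0.025037329385858998
jaw plane [-0.0867 -0.0046 -0.0142] level [-0.0843 -0.0016]
tilt 0.003890825122054264
0.040 -0.0004
0.060 0.0002
0.080 0.001
0.100 0.0016
```

Call:
{"method": "servo_tool", "body": {"rows": [[[0, 0, 0.6, 0, 0, 0, 1], [0, 0, 0.6, 0, 0, 0, 1], [0, 0, 0.6, 0, 0, 0, 1]]]}}

```text
clock: 15.55
ee_pos: [0.4411, 0.2761, 0.0518]
ee_rot: [0.012, 0.948, 0.314, -0.04]
contact_force: [0.1, -0.2, -0.7]
grip_width: 0.0247
grip_force: 29.5
```

```bash
python3 chk.py
```

```text
15.55 [ 0.0997 -0.2047 -0.6959] [0.0094 0.0649 0.0309] [0.4411 0.2761 0.0518] 0.024715976224441782
jaw plane [-0.0902 -0.0029 -0.0142] level [-0.0842 -0.0016]
tilt 0.006074823264818269
0.040 -0.0004
0.060 0.0002
0.080 0.001
0.100 0.0015
```

The ring rests on the bearing face: the pliers now pitch in step with further lowering, tilt is 0.006 rad, and the estimated ring height is about 50 mm. Handing in.

```bash
python3 -c "
from plant import arm
print(arm.sign_off())"
```

```text
the job is handed in; nothing more can be done
None
```

I handed the job in at about 15.6 s: the bolt is home and the pliers are still gripped to their stop, with the ring resting level on the bearing face (judge's result not shown); I viewed 12 pictures, two over the limit of 10.

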